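Pin the weld fixture and hold its guide rod through both bushings

TASK

Set up the weld fixture: take the yellow-headed locating pin out of the rack, stand it in the bore of the fixture's steel boss, fully home with its head down on the boss, and let go of it. Then take the red-headed guide rod from the rack and thread it from above through the upper blue bushing and on through the lower one, and finish still holding it in the gripper, upright, with its tip showing in the open gap under the lower bushing and not resting on the base plate. Leave the black-headed spare pin and everything else lying around where it is.

Things in the scene. Friction and masses are not known exactly. Their poses are not given: they have to be found in the camera images.
- pin: Locating pin, upright: yellow round head, 24 mm diameter, 45 mm tall, over a steel shaft of 12 mm diameter, 30 mm long, its last 7 mm tapering to 6 mm; about 0.08 kg. Origin: centre of the head's underside (shoulder), z up the axis; head z 0 to +45 mm, shaft 0 to -30 mm. Starts hanging in any one of the rack's three holes, shoulder on the rack's top.
- rod: Guide rod, upright: red round head, 24 mm diameter, 45 mm tall, over a steel shaft of 12 mm diameter, 95 mm long, its last 7 mm tapering to 6 mm; about 0.16 kg. Origin: centre of the head's underside (shoulder), z up the axis; head z 0 to +45 mm, shaft 0 to -95 mm. Starts hanging in any one of the rack's three holes, shoulder on the rack's top.
- rod_tip (a point): Centre of the guide rod's lower end, on its axis, 95 mm below the shoulder.
- rack: Grey plastic rack, fixed, 226 mm (its x) by 60 mm (its y), top 110 mm above the table: a 12 mm plate with three 15.5 mm through holes at x = -80, 0, +80 mm, y = 0, open below to a 6 mm floor. Origin: centre of its underside. Rack and fixture stand one left, one right of the robot's centre line; sides vary.
- fixture: Fixed fixture; origin: centre of underside, z up. Aluminium base 220 (x) by 140 (y) by 12 mm. At x -55 mm a 46 mm square steel boss, top 50 mm above the table. At x +55 mm two blue blocks, 56 mm square, one above the other, z 42 to 58 and 88 to 104 mm, on a post at y +28 to +50 mm (top 104 mm); coaxial vertical 15.5 mm holes. Clamp with red lever at y -52 mm, x -91 to +10, under 43 mm high.
- bore (a point): Mouth of the locating pin's bore, centre, flush with the top of the steel boss (50 mm above the table). The bore is vertical, 15.5 mm in diameter and 36 mm deep, so the pin's shoulder comes to rest at this point. Axes as the fixture's.
- upper_bushing (a point): Centre of the upper bushing's hole at the top face of its block (104 mm above the table). Axes as the fixture's.
- lower_bushing (a point): Centre of the lower bushing's hole at the underside of its block (42 mm above the table, 30 mm above the base plate). Axes as the fixture's.
- spare: Spare pin: like the locating pin but with a black head and a 60 mm shaft; it hangs in the remaining hole of the rack and must stay there. Origin at its shoulder.
- hex_key: T-handle hex key lying on the table, 110 mm long, red 80 mm handle 16 mm thick; to be left alone. Origin on the table under the middle of the handle, blade along its x.
- screwdriver: Screwdriver lying on the table at the left; to be left alone. Origin at its underside, handle to its -x.
- reel_white: White reel lying flat, 140 mm across, 30 mm high; to be left alone. Origin at the centre of its underside.
- reel_black: Black reel lying flat, 110 mm across, 22 mm high; to be left alone. Origin at the centre of its underside.
- wrench: Steel wrench lying on the table at the right; to be left alone. Origin at its underside, handle to its -x.
- collar: Brass collar lying flat between rack and fixture, 40 mm across, 14 mm high; to be left alone. Origin at the centre of its underside.
Mind the look-alikes: they are no part of the job. What is shaped like the rod but purple is not meant.

How it is judged:
On the way, in this order (a step that is already met when the one before it is completed fails the run):
1. the locating pin stands fully home in its bore, let go (horizontal distance between pin and bore below 0.004 m and z of pin in the frame of bore between -0.004 and 0.003 m and angle between pin's own z axis and vertical below 0.08 rad and contact force between the fingers and pin below 0.1 N), for 0.2 s.
2. the held guide rod's tip has entered the upper bushing (horizontal distance between rod_tip and upper_bushing below 0.006 m and z of rod_tip in the frame of upper_bushing below -0.004 m and contact force between the fingers and rod above 1 N), for 0.04 s.
3. the held guide rod spans both bushings, its tip showing under the lower one (horizontal distance between rod_tip and lower_bushing below 0.006 m and horizontal distance between rod and upper_bushing below 0.01 m and z of rod_tip in the frame of lower_bushing between -0.027 and -0.003 m and angle between rod's own z axis and vertical below 0.1 rad and contact force between the fingers and rod above 1 N), for 0.2 s.
At the end, for the whole second after the job is handed in: Pin home and released: shoulder within 3 mm of the boss top, 4 mm of the bore axis, upright to 0.08 rad. The gripper holds the rod still, upright to 0.10 rad, tip 3 to 27 mm below the lower block (3 mm or more off the base plate), within 6 mm of the bushing axis (all of step 1 and all of step 3 and linear speed of rod below 0.02 m/s); the arm keeps its last pose, push and grip.
It fails at once if the spare pin was disturbed (distance of spare from where it was at the start of the episode above 0.02 m).
It fails at once if another thing lying around was moved (distance of any of hex_key, screwdriver, reel_white, reel_black, wrench, collar from where it was at the start of the episode above 0.03 m).
It also fails if it takes over 64 s, if anything falls off the work surface, if the arm or the gripper's body presses on something with over 40 N, if the wrist force passes 120 N, or if a joint passes its speed limit or range.

ROBOT

A 6-joint arm with a two-finger parallel gripper is mounted at the origin on the work surface. World frame = base frame: x ahead of the robot, y to its left, z up, the work surface at z = 0. Lengths are in m, angles in rad, forces in N, time in s.
With the tool pointing down it reaches from about 0.3 to 0.875 m from the base axis. Payload 6.4 kg.
Tool frame: the origin (TCP) lies midway between the tips of the shut fingers; the grasp point (between the pads) lies 19 mm behind it (ctrl.pinch_z is the distance from the TCP to the grasp point, in m); z points along the fingers, y is the line along which they close (so a half turn about z gives the same grasp; the last joint's range is limited). The gripper opens to 85 mm and grips with 20 to 120 N. Pads are 22 mm wide; open, the fingers measure 114 mm over their backs; the gripper's body (76 mm by 85 mm) begins 54 mm behind the grasp point. The pads swing forward as they close: fully open they stand 13 mm farther back than shut.
Start: joints at [0.96, 0.181, 1.607, -0, 1.354, -0.206], TCP at [0.226, 0.529, 0.231] pointing down, gripper open.
Joint ranges: [-2.99, 2.99], [-0.89, 2.07], [0.3, 2.58], [-1.14, 4.28], [0, 2.63], [-3.12, 3.12]. Speed limits (rad/s): [2.57, 2.57, 3.01, 3.14, 3.14, 3.14].

INTERFACE

Orientations are given as a unit quaternion [w, x, y, z].
In Python, from bench import ctrl gives the robot as it stands.
- The arm moves only by the tool apply_moves, never from a script. Its argument "moves" is a list of rows, each an object with "jaw": the opening, from 0 (shut) to 1 (fully open); "offset": the shift along the tool's x, y, z in mm, a list of three; "rot": the turn, a rotation vector about the tool's x, y, z in degrees, a list of three. In form: [{"jaw": jaw, "offset": [dx, dy, dz], "rot": [ax, ay, az]}, ...]. A call has exactly 5 rows; each row shifts and turns the commanded pose from where the row before left it, along the tool's axes as they then stand; what a row does not reach is not made up. A row lasts 1/8 s, in which the tool goes at most 62.5 mm and 10.7 degrees, less where a joint would pass 70% of its speed; a pose out of reach is approached as far as the arm can. A call is refused whole if a number of a shift passes 62.5 or a number of a turn 10.7, either way. A call with a gripper value outside its range is refused whole. The fingers move at their own pace and stop on an object; the grip force is fixed at half the most. Time passes only in rows, so rows that do not move let the fingers close, or fill a call up. It gives the time, the measured TCP pose, the force, the opening and the grip force at its end, in the units of the state.
- ctrl.get_obs(): the state, without advancing time (a new reading comes with each control period).
- ctrl.camera(name): name is "scene" or "top"; returns (picture, depth): 480x640x3 uint8, red, green, blue; 480x640 float32, m along the optical axis (not along the pixel's ray), 0 where there is no reading.
- ctrl.camera_params(name): a dict with "K" (3x3 intrinsics, pixels), "cam_to_world" (4x4, takes a point from camera to world coordinates). Camera axes: x right, y down, z forward; pixel columns grow to the right and rows downward; lengths in m; the calibration is good to about 2 mm. A picture is of the moment at which its call begins. camera_params takes no time and is no camera call.
- ctrl.hand_in(): hands the job in; it is judged then, once.
Trained networks look in the newest picture that a camera, given by its name, has taken for a name from the list of things; names that differ only in an ending like _2 or _b are one class to them, and where a whole thing is asked for, a point or a joint stands for the part that bears it (a point fixed in the world has none). Each returns a list of dicts, best first, with "score" (0 to 1); they miss things now and then, are a little off and sometimes report something else, mostly with a low value. They report only what shows in the picture. A call takes as long as a camera call. They do not tell look-alikes from the thing itself.
- ctrl.outline_of(camera, target): "region" (480x640 bool, what is visible of it) and "position" ([column, row] in pixels, amid what is visible of it).
The state is a dict: "time_s": time; "q": joint angles; "dq": joint speeds; "joint_efforts": joint torques, N m; "eef_pos": TCP position; "eef_rot": TCP orientation; "wrist_force": force on the tool from outside, world axes, zero at the start; "torque": the same for the moment, N m; "opening": opening from 0.0 (shut) to 1.0 (fully open); "grasp_force": force on a finger pad.
Only numpy, scipy, OpenCV 4.12 (cv2) and the standard library are available. Lean on these libraries where they do the work, as an engineer would, in place of code of your own. Each camera call takes 0.05 s, during which the arm holds its last target. There are 200 camera calls.

## Working session

There is one attempt and no reset: what is moved stays moved. The work goes in short steps, Python scripts to look and compute and a tool call to move; the robot and the scene stay as the last step left them, time stands still between calls to the robot, and variables do not carry over. Pictures are saved under pics/ and viewed, at most 10 in all, crops included, and the job is handed in when it is done.

Besides the shell and the picture viewer there is one more tool, called after "Request:" as name([rows], argument=value, ...), one row to a line, values as JSON. apply_moves: Moves the arm, as the interface text tells. Its arguments: {"type":"object","properties":{"moves":{"type":"array"}},"required":["moves"]}

```bash
mkdir -p pics; cat > h.py <<'E'
from bench import ctrl
import numpy as np, cv2
def cam(n):
    p,d=ctrl.camera(n); P=ctrl.camera_params(n); return p,d,np.array(P["K"]),np.array(P["cam_to_world"])
def cloud(d,K,T):
    v,u=np.mgrid[0:480,0:640]; X=np.stack([(u-K[0,2])/K[0,0]*d,(v-K[1,2])/K[1,1]*d,d,np.ones_like(d)],-1)
    return (X@T.T)[...,:3]
E
python3 - <<'E'
from h import *
np.set_printoptions(precision=4,suppress=True)
for n in("scene","top"):
    p,d,K,T=cam(n); cv2.imwrite(f"pics/{n}0.png",p[...,::-1]); W=cloud(d,K,T); print(n,K[0,0],T)
    for t in("pin","rod","spare","rack","fixture","upper_bushing","bore","collar"):
        try: r=ctrl.outline_of(n,t)
        except Exception as e: print(t,e); continue
        for o in r[:3]:
            m=o["region"]&(d>0); w=W[m]
            if len(w): print(t,round(o["score"],2),o["position"],m.sum(),np.median(w,0),np.percentile(w,2,axis=0),np.percentile(w,98,axis=0))
print(ctrl.get_obs())
E
```

```text
scene 559.1837765255692 [[ 0.3316  0.6817 -0.6522  1.4073]
 [ 0.9433 -0.2524  0.2158 -0.2751]
 [-0.0175 -0.6867 -0.7267  1.0537]
 [ 0.      0.      0.      1.    ]]
pin 0.71 [235.7, 245.0] 209 [ 0.529  -0.2029  0.1385] [ 0.5132 -0.2137  0.1088] [ 0.5349 -0.1892  0.1573]
rod 0.89 [264.0, 301.9] 343 [ 0.6875 -0.1849  0.1115] [ 0.673  -0.1954  0.0099] [ 0.6939 -0.174   0.1421]
rod 0.78 [238.1, 324.2] 354 [ 0.7176 -0.2491  0.1127] [ 0.7009 -0.2594  0.0082] [ 0.7252 -0.2382  0.1419]
rod 0.65 [257.1, 265.4] 218 [ 0.607  -0.1868  0.1422] [ 0.5895 -0.1971  0.1098] [ 0.6128 -0.1748  0.1576]
spare 0.46 [219.9, 222.1] 187 [ 0.4504 -0.2192  0.141 ] [ 0.4333 -0.2299  0.1114] [ 0.4565 -0.2084  0.1572]
spare 0.18 [413.5, 247.1] 4158 [0.6055 0.2127 0.0139] [0.4627 0.141  0.0014] [0.6745 0.3012 0.1052]
rack 0.7 [242.1, 270.4] 2737 [ 0.5457 -0.2084  0.1066] [ 0.42   -0.2504  0.0008] [ 0.6374 -0.1535  0.1203]
rack 0.62 [252.2, 264.3] 201 [ 0.6072 -0.1864  0.1452] [ 0.5912 -0.1964  0.1128] [ 0.613  -0.1753  0.1577]
rack 0.44 [412.5, 246.8] 4095 [0.606  0.2124 0.014 ] [0.4633 0.14   0.0018] [0.6749 0.299
[... 1837 characters left out ...]
2981 0.1084]
bore 0.56 [238.3, 251.0] 3035 [0.562  0.2177 0.0142] [0.4572 0.1448 0.0034] [0.6687 0.2976 0.1084]
collar 0.59 [313.5, 234.0] 134 [ 0.6099 -0.0118  0.0122] [ 0.5903 -0.0309 -0.0059] [0.629  0.0073 0.022 ]
{'time_s': 0.9, 'q': array([ 0.9597,  0.1808,  1.607 , -0.    ,  1.3538, -0.2063]), 'dq': array([-0.0007,  0.0028, -0.0003,  0.0004, -0.0003,  0.0002]), 'joint_efforts': array([  0.0007, -44.4831, -35.1686,  -0.0003,   0.0007,  -0.    ]), 'eef_pos': array([0.2265, 0.5286, 0.2313]), 'eef_rot': array([0.    , 0.201 , 0.9796, 0.    ]), 'wrist_force': array([ 0.716 ,  0.2777, -0.1081]), 'torque': array([-0.0431, -0.0332, -0.0012]), 'grasp_force': 0.0, 'opening': 1.0013970981529374}
```

View pics/scene0.png

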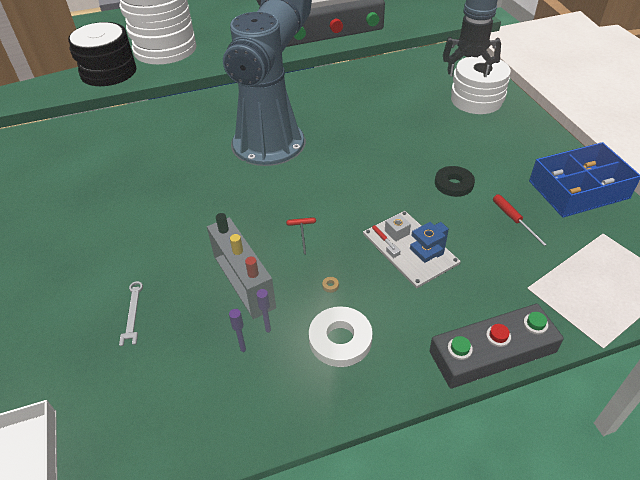

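```bash
python3 - <<'E'
import cv2
a=cv2.imread("pics/top0.png")[170:330,170:430]
cv2.imwrite("pics/top0c.png",cv2.resize(a,(780,480),interpolation=cv2.INTER_CUBIC))
E
```

```text
(no output)
```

View pics/top0c.png

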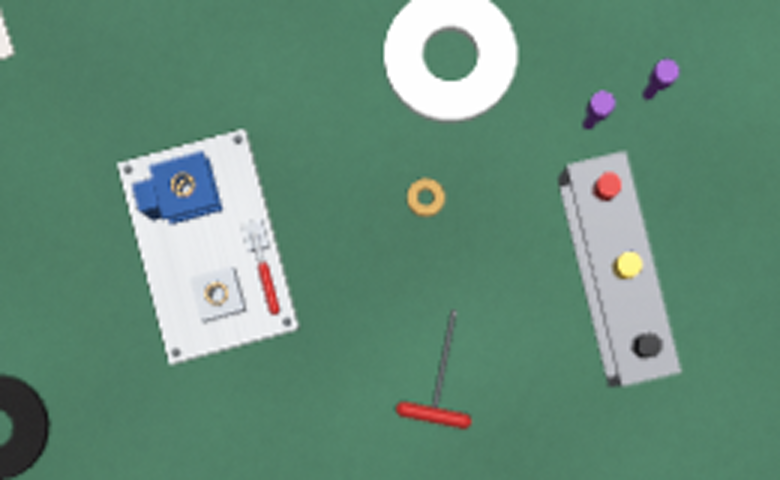

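The scene view shows the rack on the robot's right, with black at (222,222), yellow at (236,245) and red at (252,266). The purple decoys are at (263,302) and (238,322). The fixture is on the left at (412,247). In the top crop, the bore is at about (242,268) full-frame and the upper bushing at about (231,231).

```bash
cat > m.py <<'E'
from h import *
np.set_printoptions(precision=4,suppress=True)
def plane(uv,z,K,T):
    r=T[:3,:3]@np.linalg.inv(K)@np.array([*uv,1.]); o=T[:3,3]; return o+r*(z-o[2])/r[2]
E
python3 - <<'E'
from m import *
from scipy.optimize import least_squares
for n in("scene","top"):
    p,d,K,T=cam(n); W=cloud(d,K,T)
    hsv=cv2.cvtColor(p,cv2.COLOR_RGB2HSV).astype(int); H,S,V=hsv[...,0],hsv[...,1],hsv[...,2]
    X,Y,Z=W[...,0],W[...,1],W[...,2]
    box=(X>.4)&(X<.66)&(Y>-.27)&(Y<-.12)&(Z>.12)
    for nm,c in(("yel",box&(H>18)&(H<40)&(S>100)),("red",box&((H<10)|(H>170))&(S>100)),("blk",box&(V<75))):
        w=W[c]; 
        # fit vertical cylinder r=12 head: side pts radius 12, top pts z 0.155
        t=c&(Z>.150); uv=np.argwhere(t).mean(0)[::-1]
        s=w[w[:,2]<.150]
        print(n,nm,c.sum(),"top",W[t].mean(0),"ray155",plane(uv,.155,K,T), end=" ")
        if len(s)>10:
            f=least_squares(lambda q:np.hypot(s[:,0]-q[0],s[:,1]-q[1])-.012,W[t].mean(0)[:2],loss="soft_l1",f_scale=.001); print("cyl",f.x)
        else: print()
    fx=(X>.4)&(X<.72)&(Y>.12)&(Y<.33)
    def rect(m,z,nm):
        v=np.argwhere(m)[:,::-1].astype(float); P=np.array([plane(a,z,K,T)[:2] for a in v])
        c,s,a=cv2.minAreaRect((P*1000).astype(np.float32)); print(n,nm,len(P),np.array(c),np.array(s),a,"mean",P.mean(0)*1e3,"z",Z[m].mean())
    rect(fx&(Z>.006)&(Z<.020)&(S<60),.012,"base")
    rect(fx&(Z>.045)&(Z<.056)&(S<60),.05,"boss")
    rect(fx&(Z>.098)&(Z<.112),.104,"blk")
    rect((X>.38)&(X<.66)&(Y>-.28)&(Y<-.12)&(Z>.104)&(Z<.116)&(S<60),.11,"rack")
    if n=="top":
        for uv,z in(((242.3,267.9),.05),((231.2,231.5),.104)): print("hole",plane(uv,z,K,T))
    x0,y0,x1,y1=(355,195,475,295) if n=="scene" else (200,205,275,300)
    c=p[y0:y1,x0:x1,::-1]; k=6 if n=="scene" else 6
    cv2.imwrite(f"pics/fx_{n}.png",cv2.resize(c,None,fx=k,fy=k,interpolation=cv2.INTER_CUBIC))
E
```

```text
scene yel 167 top [ 0.5228 -0.2025  0.1543] ray155 [ 0.5236 -0.2025  0.155 ] cyl [ 0.5199 -0.2021]
scene red 110 top [ 0.6003 -0.1864  0.1543] ray155 [ 0.6009 -0.1864  0.155 ] cyl [ 0.5996 -0.1842]
scene blk 159 top [ 0.445  -0.2185  0.1545] ray155 [ 0.4456 -0.2185  0.155 ] cyl [ 0.4417 -0.2184]
scene base 2199 [566.2546 219.1719] [222.2695 143.9433] 14.13268756866455 mean [588.5464 210.9616] z 0.011479231459917307
scene boss 216 [537.6362 212.8802] [101.9902  49.8181] 14.111391067504883 mean [511.6063 206.3652] z 0.04902930977267935
scene blk 525 [616.9175 242.9041] [60.1613 82.1097] 13.136021614074707 mean [617.0763 239.2704] z 0.10298459743969085
scene rack 1438 [ 523.3538 -202.5546] [230.9561  61.4299] 11.821340560913086 mean [ 533.6536 -203.1441] z 0.10952793694653147
top yel 58 top [ 0.5215 -0.2027  0.1548] ray155 [ 0.5214 -0.2026  0.155 ] cyl [ 0.5229 -0.2028]
top red 58 top [ 0.5996 -0.185   0.1557] ray155 [ 0.5997 -0.1851  0.155 ] cyl [ 0.601  -0.1858]
top blk 16 top [ 0.442  -0.21    0.1553] ray155 [ 0.442 -0.21   0.155] 
top base 1945 [562.4298 220.5164] [222.2558 141.4962] 13.865937232971191 mean [554.8596 218.8164] z 0.012146404420030961
top boss 153 [548.7189 224.2665] [136.2355  84.6811] 41.607696533203125 mean [513.3648 209.2334] z 0.05027763519529062
top blk 381 [613.4061 245.097 ] [57.4839 77.8111] 14.013151168823242 mean [614.5136 241.4196] z 0.10404824788398435
top rack 1179 [ 522.1437 -201.6683] [225.8231  61.0933] 11.765756607055664 mean [ 520.152  -201.4427] z 0.11009797521486739
hole [0.5079 0.206  0.05  ]
hole [0.6146 0.2321 0.104 ]
```

View pics/fx_scene.png

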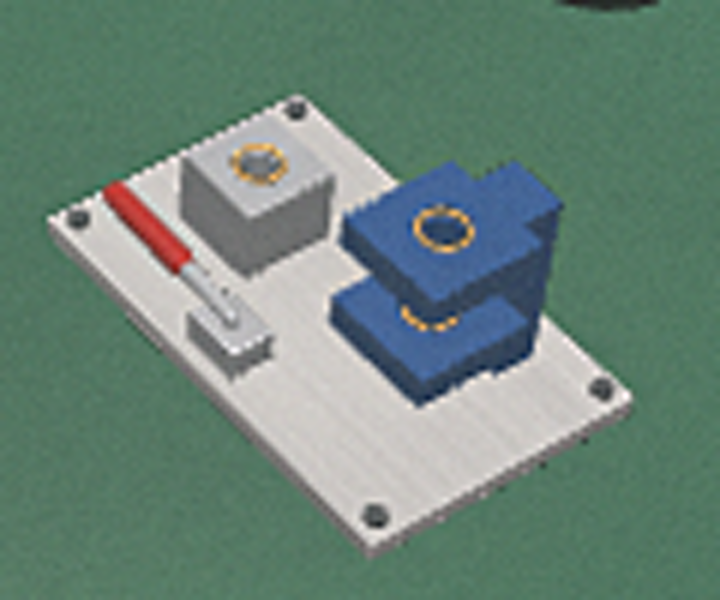

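View pics/fx_top.png

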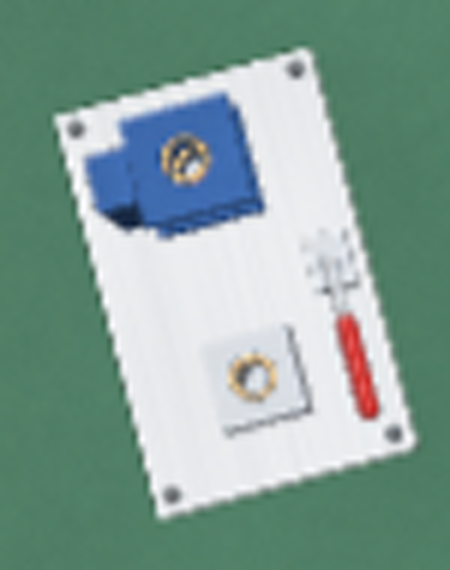

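Both close-ups show the ringed holes clearly. The bore is at scene (397.8,221.9) and top (241.8,267.6); the upper bushing is at scene (428.4,232.8) and top (230.6,231.1). The gripper turn comes first, with yaw 13° for everything.

Request:
apply_moves([
  {"jaw": 1,"offset": [0,0,-5],"rot": [0,0,-9]},
  {"jaw": 1,"offset": [0,0,-5],"rot": [0,0,-9]},
  {"jaw": 1,"offset": [0,0,-5],"rot": [0,0,-9]},
  {"jaw": 1,"offset": [0,0,-5],"rot": [0,0,-9]},
  {"jaw": 1,"offset": [0,0,0],"rot": [0,0,0]},
])

```text
time_s: 1.62
eef_pos: [0.2266, 0.5287, 0.2517]
eef_rot: [0.0, -0.111, 0.994, 0.0]
wrist_force: [-0.2, -0.6, 1.0]
opening: 1.001
grasp_force: 0.0
```

```bash
cat > go.py <<'E'
import sys; from m import *
from scipy.spatial.transform import Rotation as R
def rel(t,yaw=13.2):
    o=ctrl.get_obs(); q=o["eef_rot"]; A=R.from_quat([q[1],q[2],q[3],q[0]])
    y=np.radians(yaw); c,s=np.cos(y),np.sin(y)
    B=R.from_matrix(np.array([[-c,-s,0],[-s,c,0],[0,0,-1.]]))
    print("t",o["time_s"],"pos",o["eef_pos"],"q",o["q"],"open",round(o["opening"],3),"gf",o["grasp_force"],"F",o["wrist_force"])
    if t is not None: print("offset mm",A.inv().apply(np.array(t)-o["eef_pos"])*1e3,"rot deg",(A.inv()*B).as_rotvec(degrees=True))
if __name__=="__main__": rel([float(v) for v in sys.argv[1:4]] if len(sys.argv)>3 else None)
E
python3 go.py .522 -.2023 .25
python3 - <<'E'
from m import *
for n,l in(("scene",(((397.8,221.9),.05),((428.4,232.8),.104))),("top",(((241.8,267.6),.05),((230.6,231.1),.104)))):
    P=ctrl.camera_params(n)
    for uv,z in l: print(n,plane(uv,z,np.array(P["K"]),np.array(P["cam_to_world"])))
E
```

```text
t 1.625 pos [0.2266 0.5287 0.2517] q [ 0.9597  0.1639  1.5846 -0.0001  1.3922 -0.8332] open 1.001 gf 0.0 F [-0.1943 -0.6035  1.0217]
offset mm [-127.0879 -778.164     1.3721] rot deg [ 0.0319  0.0407 -0.4736]
scene [0.5093 0.2082 0.05  ]
scene [0.6159 0.2345 0.104 ]
top [0.5088 0.2075 0.05  ]
top [0.6159 0.2339 0.104 ]
```

Request:
apply_moves([
  {"jaw": 1,"offset": [-9.8,-60,0],"rot": [0,0,0]},
  {"jaw": 1,"offset": [-9.8,-60,0],"rot": [0,0,0]},
  {"jaw": 1,"offset": [-9.8,-60,0],"rot": [0,0,0]},
  {"jaw": 1,"offset": [-9.8,-60,0],"rot": [0,0,0]},
  {"jaw": 1,"offset": [-9.8,-60,0],"rot": [0,0,0]},
])

```text
time_s: 2.25
eef_pos: [0.341, 0.2452, 0.2513]
eef_rot: [0.0, -0.11, 0.994, 0.0]
wrist_force: [1.7, -0.3, -0.2]
opening: 1.002
grasp_force: 0.0
```

Request:
apply_moves([
  {"jaw": 1,"offset": [-9.8,-60,0],"rot": [0,0,0]},
  {"jaw": 1,"offset": [-9.8,-60,0],"rot": [0,0,0]},
  {"jaw": 1,"offset": [-9.8,-60,0],"rot": [0,0,0]},
  {"jaw": 1,"offset": [-9.8,-60,0],"rot": [0,0,0]},
  {"jaw": 1,"offset": [-9.8,-60,0],"rot": [0,0,0]},
])

```text
time_s: 2.88
eef_pos: [0.4554, -0.0368, 0.2514]
eef_rot: [0.0, -0.109, 0.994, -0.0]
wrist_force: [1.2, 1.5, 0.8]
opening: 1.002
grasp_force: 0.0
```

```bash
python3 go.py .522 -.2023 .25
```

```text
t 2.875 pos [ 0.4554 -0.0368  0.2514] q [-0.3417 -0.1116  1.8673  0.0003  1.3852 -2.1317] open 1.002 gf 0.0 F [1.2304 1.4528 0.8022]
offset mm [ -29.0065 -175.9727    1.4222] rot deg [-0.0088  0.0443 -0.6415]
```

Request:
apply_moves([
  {"jaw": 1,"offset": [-9.7,-57,0],"rot": [0,0,-0.5]},
  {"jaw": 1,"offset": [-9.7,-57,0],"rot": [0,0,0]},
  {"jaw": 1,"offset": [-9.6,-57,0],"rot": [0,0,0]},
  {"jaw": 1,"offset": [0,0,0],"rot": [0,0,0]},
  {"jaw": 1,"offset": [0,0,0],"rot": [0,0,0]},
])

```text
time_s: 3.5
eef_pos: [0.5217, -0.1944, 0.2506]
eef_rot: [-0.001, -0.115, 0.993, 0.001]
wrist_force: [-0.0, 0.2, 0.1]
opening: 1.005
grasp_force: 0.0
```

```bash
python3 go.py .522 -.2023 .121
```

```text
t 3.5 pos [ 0.5217 -0.1944  0.2506] q [-0.5701  0.1249  1.6308  0.0004  1.3875 -2.3706] open 1.005 gf 0.0 F [-0.0095  0.1988  0.0516]
offset mm [  1.3624  -7.9709 129.6239] rot deg [ 0.0813 -0.0506 -0.045 ]
```

Down onto the yellow head and close.

Request:
apply_moves([
  {"jaw": 1,"offset": [1.4,-8,30],"rot": [0,0,0]},
  {"jaw": 1,"offset": [0,0,30],"rot": [0,0,0]},
  {"jaw": 1,"offset": [0,0,35],"rot": [0,0,0]},
  {"jaw": 1,"offset": [0,0,34],"rot": [0,0,0]},
  {"jaw": 1,"offset": [0,0,0],"rot": [0,0,0]},
])

```text
time_s: 4.12
eef_pos: [0.5204, -0.2, 0.1199]
eef_rot: [-0.002, -0.116, 0.993, 0.002]
wrist_force: [-0.0, 0.6, 1.2]
opening: 1.0
grasp_force: 0.0
```

Request:
apply_moves([
  {"jaw": 0.5,"offset": [0,0,0],"rot": [0,0,0]},
  {"jaw": 0.3,"offset": [0,0,0],"rot": [0,0,0]},
  {"jaw": 0.1,"offset": [0,0,0],"rot": [0,0,0]},
  {"jaw": 0,"offset": [0,0,0],"rot": [0,0,0]},
  {"jaw": 0,"offset": [0,0,0],"rot": [0,0,0]},
])

```text
time_s: 4.75
eef_pos: [0.5231, -0.2031, 0.1235]
eef_rot: [0.001, -0.116, 0.993, -0.0]
wrist_force: [-0.8, 2.2, 5.8]
opening: 0.251
grasp_force: 58.5
```

```bash
python3 go.py .522 -.2023 .121
```

```text
t 4.75 pos [ 0.5231 -0.2031  0.1235] q [-0.5819  0.2701  1.7332  0.0002  1.1368 -2.3849] open 0.251 gf 58.463462591171265 F [-0.808   2.2357  5.8295]
offset mm [0.9319 1.0229 2.5221] rot deg [-0.0528  0.0643  0.1028]
```

Request:
apply_moves([
  {"jaw": 0,"offset": [0,0,-30],"rot": [0,0,0]},
  {"jaw": 0,"offset": [0,0,-45],"rot": [0,0,0]},
  {"jaw": 0,"offset": [0,0,0],"rot": [0,0,0]},
  {"jaw": 0,"offset": [0,0,0],"rot": [0,0,0]},
  {"jaw": 0,"offset": [0,0,0],"rot": [0,0,0]},
])

```text
time_s: 5.38
eef_pos: [0.5217, -0.2023, 0.1956]
eef_rot: [-0.001, -0.116, 0.993, 0.001]
wrist_force: [0.2, 0.5, -1.9]
opening: 0.248
grasp_force: 59.1
```

```bash
python3 go.py .509 .2078 .2
```

```text
t 5.375 pos [ 0.5217 -0.2023  0.1956] q [-0.582   0.1829  1.6794 -0.      1.2823 -2.385 ] open 0.248 gf 59.057316184043884 F [ 0.2435  0.482  -1.8998]
offset mm [-82.0392 402.0012  -3.6784] rot deg [ 0.1239 -0.1195  0.1026]
```

Request:
apply_moves([
  {"jaw": 0,"offset": [-10,50,-1],"rot": [0,0,0]},
  {"jaw": 0,"offset": [-10,50,-1],"rot": [0,0,0]},
  {"jaw": 0,"offset": [-10,50,-1],"rot": [0,0,0]},
  {"jaw": 0,"offset": [-10,50,-1],"rot": [0,0,0]},
  {"jaw": 0,"offset": [-10,50,0],"rot": [0,0,0]},
])

```text
time_s: 6.0
eef_pos: [0.5128, 0.0536, 0.2002]
eef_rot: [-0.001, -0.116, 0.993, 0.0]
wrist_force: [0.6, 0.2, -0.4]
opening: 0.249
grasp_force: 59.2
```

Request:
apply_moves([
  {"jaw": 0,"offset": [-10,50,0],"rot": [0,0,0]},
  {"jaw": 0,"offset": [-11,50,0],"rot": [0,0,0]},
  {"jaw": 0,"offset": [-11,52,0],"rot": [0,0,0]},
  {"jaw": 0,"offset": [0,0,0],"rot": [0,0,0]},
  {"jaw": 0,"offset": [0,0,0],"rot": [0,0,0]},
])

```text
time_s: 6.62
eef_pos: [0.5092, 0.207, 0.2002]
eef_rot: [-0.001, -0.116, 0.993, -0.0]
wrist_force: [-0.3, -0.2, -1.1]
opening: 0.25
grasp_force: 59.3
```

```bash
python3 go.py .509 .2078 .11
```

```text
t 6.625 pos [0.5092 0.207  0.2002] q [ 0.1704  0.1561  1.7007 -0.0005  1.2869 -1.6334] open 0.25 gf 59.312578439712524 F [-0.3086 -0.2439 -1.0882]
offset mm [-0.1758  0.8898 90.1708] rot deg [-0.0213 -0.1231  0.1562]
```

Request:
apply_moves([
  {"jaw": 0,"offset": [0,0,40],"rot": [0,0,0]},
  {"jaw": 0,"offset": [0,0,30],"rot": [0,0,0]},
  {"jaw": 0,"offset": [0,0,27],"rot": [0,0,0]},
  {"jaw": 0,"offset": [0,0,0],"rot": [0,0,0]},
  {"jaw": 0,"offset": [0,0,0],"rot": [0,0,0]},
])

```text
time_s: 7.25
eef_pos: [0.5107, 0.2064, 0.1052]
eef_rot: [0.0, -0.115, 0.993, -0.0]
wrist_force: [0.3, -0.4, -1.2]
opening: 0.253
grasp_force: 59.3
```

```bash
python3 go.py .509 .2078 .1; python3 - <<'E'
from m import *
p,d,K,T=cam("scene"); W=cloud(d,K,T)
c=p[185:255,360:450,::-1].copy(); c=cv2.resize(c,None,fx=8,fy=8,interpolation=cv2.INTER_CUBIC)
def pr(P):
    q=np.linalg.inv(T)@np.array([*P,1]); a=K@q[:3]; return a[:2]/a[2]
e=ctrl.get_obs()["eef_pos"]
for P in((.509,.2078,.05),(e[0],e[1],e[2]-.0135),(e[0],e[1],e[2]-.0435)):
    u=pr(P); print(u); cv2.drawMarker(c,tuple(int(v) for v in ((u-[360,185])*8+4)),(255,0,255),cv2.MARKER_CROSS,14,1)
cv2.imwrite("pics/place1.png",c)
E
```

```text
t 7.25 pos [0.5107 0.2064 0.1052] q [ 0.1687  0.2753  1.7697 -0.0001  1.0956 -1.6329] open 0.253 gf 59.310890436172485 F [ 0.3121 -0.3576 -1.1641]
offset mm [1.334  1.7356 5.1923] rot deg [-0.0103  0.0536  0.0265]
[397.6164 221.8551]
[398.7868 210.4447]
[397.9092 219.0714]
```

View pics/place1.png

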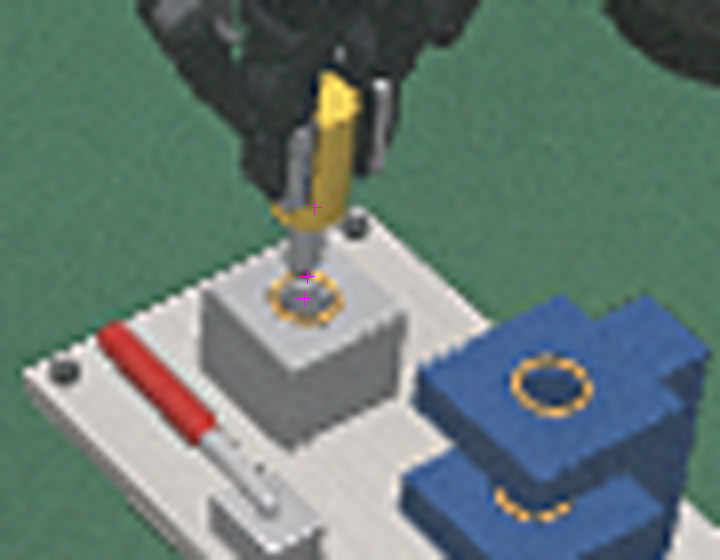

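The pin tip sits right over the bore ring, about (303,272) in the crop against the ring centre at (306,298). Next I'll check that the arm has settled.

Request:
apply_moves([
  {"jaw": 0,"offset": [0,0.5,3],"rot": [0,0,0]},
  {"jaw": 0,"offset": [0,0,2],"rot": [0,0,0]},
  {"jaw": 0,"offset": [0,0,0],"rot": [0,0,0]},
  {"jaw": 0,"offset": [0,0,0],"rot": [0,0,0]},
  {"jaw": 0,"offset": [0,0,0],"rot": [0,0,0]},
])

```text
time_s: 7.92
eef_pos: [0.5098, 0.2078, 0.0994]
eef_rot: [0.0, -0.116, 0.993, -0.0]
wrist_force: [0.7, -0.1, -0.6]
opening: 0.256
grasp_force: 59.3
```

```bash
python3 go.py .509 .2078 .1
```

```text
t 7.925 pos [0.5098 0.2078 0.0994] q [ 0.1714  0.2837  1.7728 -0.      1.0849 -1.6318] open 0.256 gf 59.30991590023041 F [ 0.7258 -0.1256 -0.5805]
offset mm [ 0.7724  0.2071 -0.6376] rot deg [-0.0021  0.0071  0.1135]
```

Request:
apply_moves([
  {"jaw": 0,"offset": [0.5,0,8],"rot": [0,0,0]},
  {"jaw": 0,"offset": [0,0,8],"rot": [0,0,0]},
  {"jaw": 0,"offset": [0,0,8],"rot": [0,0,0]},
  {"jaw": 0,"offset": [0,0,6],"rot": [0,0,0]},
  {"jaw": 0,"offset": [0,0,0],"rot": [0,0,0]},
])

```text
time_s: 8.55
eef_pos: [0.5091, 0.2077, 0.0686]
eef_rot: [-0.0, -0.116, 0.993, 0.0]
wrist_force: [1.2, 1.3, -1.6]
opening: 0.25
grasp_force: 59.2
```

```bash
python3 go.py .509 .2078 .0635
```

```text
t 8.55 pos [0.5091 0.2077 0.0686] q [ 0.1712  0.3302  1.787   0.0003  1.0249 -1.6318] open 0.25 gf 59.170212149620056 F [ 1.1504  1.341  -1.5942]
offset mm [0.0628 0.1674 5.1072] rot deg [ 0.0148 -0.0325  0.0985]
```

Free entry. Seat it, then release.

Request:
apply_moves([
  {"jaw": 0,"offset": [0,0,2],"rot": [0,0,0]},
  {"jaw": 0,"offset": [0,0,2],"rot": [0,0,0]},
  {"jaw": 0,"offset": [0,0,1.5],"rot": [0,0,0]},
  {"jaw": 0,"offset": [0,0,0],"rot": [0,0,0]},
  {"jaw": 0,"offset": [0,0,0],"rot": [0,0,0]},
])

```text
time_s: 9.18
eef_pos: [0.5092, 0.2076, 0.0638]
eef_rot: [-0.0, -0.116, 0.993, -0.0]
wrist_force: [0.6, 0.8, -1.8]
opening: 0.253
grasp_force: 59.2
```

Request:
apply_moves([
  {"jaw": 0.3,"offset": [0,0,0],"rot": [0,0,0]},
  {"jaw": 0.5,"offset": [0,0,0],"rot": [0,0,0]},
  {"jaw": 0.6,"offset": [0,0,0],"rot": [0,0,0]},
  {"jaw": 0.6,"offset": [0,0,0],"rot": [0,0,0]},
  {"jaw": 0.6,"offset": [0,0,0],"rot": [0,0,0]},
])

```text
time_s: 9.8
eef_pos: [0.5093, 0.2076, 0.0638]
eef_rot: [-0.0, -0.116, 0.993, 0.0]
wrist_force: [-0.8, 0.5, -0.5]
opening: 0.599
grasp_force: 0.0
```

Request:
apply_moves([
  {"jaw": 0.7,"offset": [0,0,-30],"rot": [0,0,0]},
  {"jaw": 0.7,"offset": [0,0,-50],"rot": [0,0,0]},
  {"jaw": 1,"offset": [0,0,-50],"rot": [0,0,0]},
  {"jaw": 1,"offset": [0,0,-50],"rot": [0,0,0]},
  {"jaw": 1,"offset": [0,0,0],"rot": [0,0,0]},
])

```text
time_s: 10.42
eef_pos: [0.512, 0.2082, 0.2491]
eef_rot: [0.005, -0.116, 0.993, 0.0]
wrist_force: [0.5, -0.5, 0.2]
opening: 0.994
grasp_force: 0.0
```

```bash
python3 go.py .6003 -.1855 .235; python3 - <<'E'
from m import *
p,d,K,T=cam("scene"); W=cloud(d,K,T)
hsv=cv2.cvtColor(p,cv2.COLOR_RGB2HSV).astype(int); H,S=hsv[...,0],hsv[...,1]
c=(W[...,0]>.45)&(W[...,0]<.57)&(W[...,1]>.15)&(W[...,1]<.26)&(H>18)&(H<40)&(S>120)&(W[...,2]>.055)
w=W[c]; print(c.sum(),w.min(0),w.max(0),np.median(w,0),"pctl z",np.percentile(w[:,2],[5,90,98]))
t=w[w[:,2]>.090]; print(t.mean(0))
E
```

```text
t 10.425 pos [0.512  0.2082 0.2491] q [ 0.1714  0.1094  1.6512  0.      1.3714 -1.6318] open 0.994 gf 0.0 F [ 0.5343 -0.4945  0.1951]
offset mm [   4.8952 -403.4279   14.244 ] rot deg [-0.032   0.5506  0.115 ]
150 [0.498  0.1934 0.0556] [0.5252 0.2183 0.0991] [0.515  0.2038 0.0844] pctl z [0.0572 0.0959 0.0972]
[0.5098 0.2058 0.0942]
```

Request:
apply_moves([
  {"jaw": 1,"offset": [0.9,-50.5,0],"rot": [0,0,0]},
  {"jaw": 1,"offset": [0,-50.5,0],"rot": [0,0,0]},
  {"jaw": 1,"offset": [0,-50.5,0],"rot": [0,0,0]},
  {"jaw": 1,"offset": [0,-50.5,0],"rot": [0,0,0]},
  {"jaw": 1,"offset": [0,-50.5,0],"rot": [0,0,0]},
])

```text
time_s: 11.1
eef_pos: [0.5657, -0.0397, 0.2417]
eef_rot: [-0.001, -0.116, 0.993, 0.001]
wrist_force: [0.3, 0.2, -0.5]
opening: 0.999
grasp_force: 0.0
```

Request:
apply_moves([
  {"jaw": 1,"offset": [0,-50.5,0],"rot": [0,0,0]},
  {"jaw": 1,"offset": [0,-50.5,0],"rot": [0,0,0]},
  {"jaw": 1,"offset": [0,-50.5,0],"rot": [0,0,0]},
  {"jaw": 1,"offset": [0,0,0],"rot": [0,0,0]},
  {"jaw": 1,"offset": [0,0,0],"rot": [0,0,0]},
])

```text
time_s: 11.72
eef_pos: [0.6005, -0.1851, 0.2418]
eef_rot: [-0.001, -0.116, 0.993, 0.001]
wrist_force: [0.5, 0.5, 0.4]
opening: 0.998
grasp_force: 0.0
```

```bash
python3 go.py .6003 -.1855 .122
```

```text
t 11.725 pos [ 0.6005 -0.1851  0.2418] q [-0.4879  0.2918  1.4511  0.0004  1.4022 -2.2904] open 0.998 gf 0.0 F [0.5008 0.5077 0.4103]
offset mm [ -0.039   -0.6236 119.8473] rot deg [ 0.1484 -0.1347  0.0721]
```

Request:
apply_moves([
  {"jaw": 1,"offset": [0,-0.5,30],"rot": [0,0,0]},
  {"jaw": 1,"offset": [0,0,30],"rot": [0,0,0]},
  {"jaw": 1,"offset": [0,0,30],"rot": [0,0,0]},
  {"jaw": 1,"offset": [0,0,29],"rot": [0,0,0]},
  {"jaw": 1,"offset": [0,0,0],"rot": [0,0,0]},
])

```text
time_s: 12.35
eef_pos: [0.5993, -0.1834, 0.1217]
eef_rot: [-0.003, -0.117, 0.993, 0.002]
wrist_force: [0.2, 0.4, -0.2]
opening: 0.995
grasp_force: 0.0
```

Request:
apply_moves([
  {"jaw": 0.5,"offset": [0,0,0],"rot": [0,0,0]},
  {"jaw": 0.3,"offset": [0,0,0],"rot": [0,0,0]},
  {"jaw": 0.1,"offset": [0,0,0],"rot": [0,0,0]},
  {"jaw": 0,"offset": [0,0,0],"rot": [0,0,0]},
  {"jaw": 0,"offset": [0,0,0],"rot": [0,0,0]},
])

```text
time_s: 12.98
eef_pos: [0.602, -0.1863, 0.1259]
eef_rot: [0.001, -0.116, 0.993, -0.0]
wrist_force: [-1.2, 2.0, 6.8]
opening: 0.251
grasp_force: 58.7
```

```bash
python3 go.py .6003 -.1855 .245
```

```text
t 12.975 pos [ 0.602  -0.1863  0.1259] q [-0.4883  0.406   1.5468  0.0004  1.1876 -2.2915] open 0.251 gf 58.653886914253235 F [-1.2305  2.0092  6.8293]
offset mm [   1.3043    1.0547 -119.0731] rot deg [-0.0298  0.0624  0.1066]
```

Request:
apply_moves([
  {"jaw": 0,"offset": [0,0,-20],"rot": [0,0,0]},
  {"jaw": 0,"offset": [0,0,-40],"rot": [0,0,0]},
  {"jaw": 0,"offset": [0,0,-40],"rot": [0,0,0]},
  {"jaw": 0,"offset": [0,0,-25],"rot": [0,0,0]},
  {"jaw": 0,"offset": [0,0,0],"rot": [0,0,0]},
])

```text
time_s: 13.6
eef_pos: [0.6028, -0.1871, 0.2533]
eef_rot: [0.002, -0.116, 0.993, -0.002]
wrist_force: [0.0, 0.3, -2.2]
opening: 0.252
grasp_force: 59.2
```

```bash
python3 go.py .6159 .2342 .245
```

```text
t 13.6 pos [ 0.6028 -0.1871  0.2533] q [-0.4886  0.2831  1.4387 -0.0001  1.4138 -2.2915] open 0.252 gf 59.18752670288086 F [ 0.0124  0.3466 -2.1823]
offset mm [-109.6259  406.9718    7.1756] rot deg [-0.2292  0.2517  0.102 ]
```

Request:
apply_moves([
  {"jaw": 0,"offset": [-13.8,50.6,0],"rot": [0,0,0]},
  {"jaw": 0,"offset": [-13.8,50.6,0],"rot": [0,0,0]},
  {"jaw": 0,"offset": [-13.8,50.6,0],"rot": [0,0,0]},
  {"jaw": 0,"offset": [-13.8,50.6,0],"rot": [0,0,0]},
  {"jaw": 0,"offset": [-13.8,50.6,0],"rot": [0,0,0]},
])

```text
time_s: 14.22
eef_pos: [0.6094, 0.0774, 0.248]
eef_rot: [-0.001, -0.116, 0.993, 0.0]
wrist_force: [0.3, 0.6, -1.7]
opening: 0.252
grasp_force: 59.2
```

Request:
apply_moves([
  {"jaw": 0,"offset": [-13.8,50.6,0],"rot": [0,0,0]},
  {"jaw": 0,"offset": [-13.8,50.6,0],"rot": [0,0,0]},
  {"jaw": 0,"offset": [-13.8,50.6,0],"rot": [0,0,0]},
  {"jaw": 0,"offset": [0,0,0],"rot": [0,0,0]},
  {"jaw": 0,"offset": [0,0,0],"rot": [0,0,0]},
])

```text
time_s: 14.85
eef_pos: [0.615, 0.2328, 0.2482]
eef_rot: [-0.001, -0.116, 0.993, -0.0]
wrist_force: [0.5, 0.1, -1.8]
opening: 0.251
grasp_force: 59.4
```

```bash
python3 go.py .6159 .2342 .225; python3 - <<'E'
from m import *
p,d,K,T=cam("scene")
e=ctrl.get_obs()["eef_pos"]
x0,y0=380,170
c=cv2.resize(p[y0:y0+75,x0:x0+100,::-1].copy(),None,fx=8,fy=8,interpolation=cv2.INTER_CUBIC)
for P in((.6159,.2342,.104),(e[0],e[1],e[2]-.0155),(e[0],e[1],e[2]-.1105)):
    q=np.linalg.inv(T)@np.array([*P,1]); a=K@q[:3]; u=a[:2]/a[2]; v=((u-[x0,y0])*8+4).astype(int); print(P,v); cv2.drawMarker(c,tuple(int(i) for i in v),(255,0,255),cv2.MARKER_CROSS,14,1)
cv2.imwrite("pics/place2.png",c)
E
```

```text
t 14.85 pos [0.615  0.2328 0.2482] q [ 0.1821  0.3511  1.3624 -0.0006  1.4307 -1.6215] open 0.251 gf 59.421905279159546 F [ 0.4602  0.0538 -1.83  ]
offset mm [-1.2482  1.1501 23.1783] rot deg [-0.0272 -0.15    0.1441]
(0.6159, 0.2342, 0.104) [390 506]
(np.float64(0.6153067871104579), np.float64(0.2321692574355041), np.float64(0.23306117832208845)) [435 178]
(np.float64(0.6153067871104579), np.float64(0.2321692574355041), np.float64(0.13806117832208847)) [396 425]
```

View pics/place2.png

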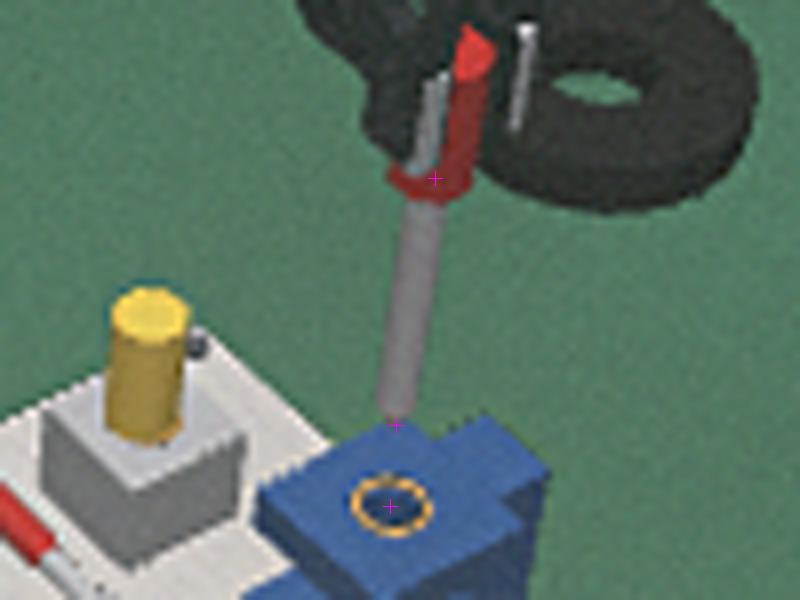

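The yellow pin is home on the boss. The rod hangs straight, with its tip at about (395,418), as predicted, above the ring at (391,506). I'll lower it close to the mouth with a small correction.

Request:
apply_moves([
  {"jaw": 0,"offset": [-0.9,1,12],"rot": [0,0,0]},
  {"jaw": 0,"offset": [0,0,12],"rot": [0,0,0]},
  {"jaw": 0,"offset": [0,0,0],"rot": [0,0,0]},
  {"jaw": 0,"offset": [0,0,0],"rot": [0,0,0]},
  {"jaw": 0,"offset": [0,0,0],"rot": [0,0,0]},
])

```text
time_s: 15.52
eef_pos: [0.6167, 0.2343, 0.2264]
eef_rot: [0.0, -0.116, 0.993, 0.0]
wrist_force: [-0.1, -0.2, -0.7]
opening: 0.245
grasp_force: 59.5
```

```bash
python3 go.py .6159 .2342 .225
```

```text
t 15.525 pos [0.6167 0.2343 0.2264] q [ 0.1835  0.3692  1.3827 -0.      1.3887 -1.6194] open 0.245 gf 59.48246777057648 F [-0.0922 -0.1722 -0.7403]
offset mm [0.8053 0.1082 1.3495] rot deg [-0.0034  0.0508  0.1009]
```

Enter the upper bushing slowly.

Request:
apply_moves([
  {"jaw": 0,"offset": [0.5,0,7],"rot": [0,0,0]},
  {"jaw": 0,"offset": [0,0,7],"rot": [0,0,0]},
  {"jaw": 0,"offset": [0,0,7],"rot": [0,0,0]},
  {"jaw": 0,"offset": [0,0,7],"rot": [0,0,0]},
  {"jaw": 0,"offset": [0,0,0],"rot": [0,0,0]},
])

```text
time_s: 16.15
eef_pos: [0.6157, 0.2341, 0.1968]
eef_rot: [-0.0, -0.116, 0.993, 0.0]
wrist_force: [0.6, -0.1, -3.1]
opening: 0.249
grasp_force: 59.5
```

```bash
python3 go.py .6159 .2342 .1375
```

```text
t 16.15 pos [0.6157 0.2341 0.1968] q [ 0.1836  0.3929  1.4121  0.0001  1.3375 -1.6195] open 0.249 gf 59.47470009326935 F [ 0.6028 -0.0651 -3.0798]
offset mm [-0.2492  0.0129 59.2841] rot deg [ 0.006  -0.0505  0.104 ]
```

Request:
apply_moves([
  {"jaw": 0,"offset": [0,0,7],"rot": [0,0,0]},
  {"jaw": 0,"offset": [0,0,7],"rot": [0,0,0]},
  {"jaw": 0,"offset": [0,0,7],"rot": [0,0,0]},
  {"jaw": 0,"offset": [0,0,7],"rot": [0,0,0]},
  {"jaw": 0,"offset": [0,0,4],"rot": [0,0,0]},
])

```text
time_s: 16.77
eef_pos: [0.616, 0.2342, 0.1653]
eef_rot: [0.0, -0.116, 0.993, 0.0]
wrist_force: [1.0, 0.7, -1.1]
opening: 0.25
grasp_force: 59.4
```

Request:
apply_moves([
  {"jaw": 0,"offset": [0,0,6],"rot": [0,0,0]},
  {"jaw": 0,"offset": [0,0,7],"rot": [0,0,0]},
  {"jaw": 0,"offset": [0,0,7],"rot": [0,0,0]},
  {"jaw": 0,"offset": [0,0,7],"rot": [0,0,0]},
  {"jaw": 0,"offset": [0,0,0],"rot": [0,0,0]},
])

```text
time_s: 17.4
eef_pos: [0.6158, 0.2342, 0.1378]
eef_rot: [-0.0, -0.116, 0.993, 0.0]
wrist_force: [3.5, 0.9, -4.3]
opening: 0.249
grasp_force: 59.4
```

Request:
apply_moves([
  {"jaw": 0,"offset": [0,0,0],"rot": [0,0,0]},
  {"jaw": 0,"offset": [0,0,0],"rot": [0,0,0]},
  {"jaw": 0,"offset": [0,0,0],"rot": [0,0,0]},
  {"jaw": 0,"offset": [0,0,0],"rot": [0,0,0]},
  {"jaw": 0,"offset": [0,0,0],"rot": [0,0,0]},
])

```text
time_s: 18.02
eef_pos: [0.6159, 0.2342, 0.1388]
eef_rot: [-0.0, -0.116, 0.993, 0.0]
wrist_force: [3.4, 1.5, -3.6]
opening: 0.249
grasp_force: 59.4
```

```bash
python3 go.py .6159 .2342 .1375; python3 - <<'E'
from m import *
p,d,K,T=cam("scene"); W=cloud(d,K,T)
x0,y0=375,190
cv2.imwrite("pics/fin.png",cv2.resize(p[y0:y0+75,x0:x0+100,::-1],None,fx=8,fy=8,interpolation=cv2.INTER_CUBIC))
E
```

```text
t 18.025 pos [0.6159 0.2342 0.1388] q [ 0.1836  0.4502  1.4563  0.0001  1.2351 -1.6195] open 0.249 gf 59.404504895210266 F [ 3.3861  1.5383 -3.5657]
offset mm [-0.0015  0.0205  1.3137] rot deg [ 0.0045 -0.0001  0.104 ]
```

View pics/fin.png

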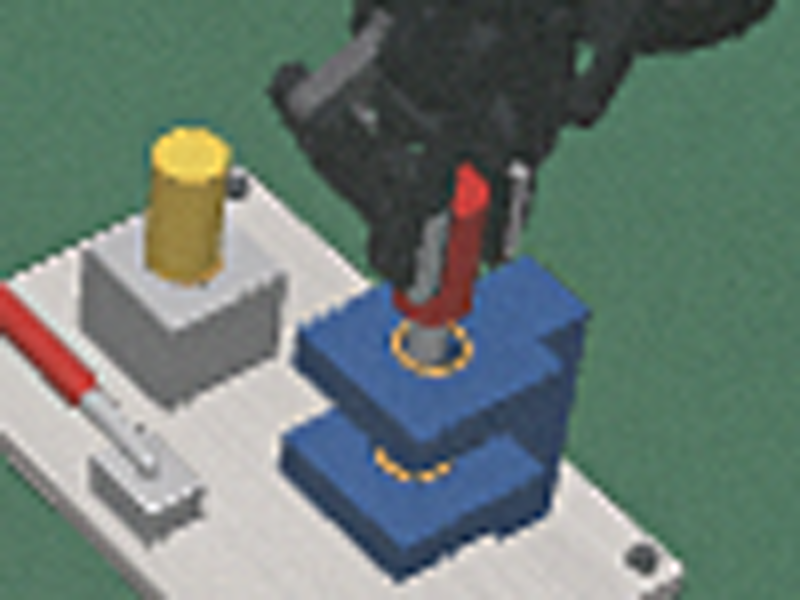

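The rod spans both bushings. Its shoulder is about 17 mm above the upper block, which puts the tip about 15 mm below the lower one. Forces are small and the pin is home, so I'm handing in.

```bash
python3 -c "
from bench import ctrl
print(ctrl.hand_in())"
```

```text
the job is handed in; nothing more can be done
None
```

I handed the job in at about 18 s: by the last picture and readings, the pin is home in the boss and released. The rod is held upright through both bushings with its tip about 15 mm below the lower one. The hand-in returned no verdict.

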